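# Short spin on the bench spinner

### The job

Give the tubes in the bench spinner a short spin: push the raised end of the rocker switch down to switch it on, then press the round lid-lock key fully in so that it stays down, then press the long narrow spin bar fully down and finish while still holding it down with the fingers. Do not press the square key, and leave the bottle, the tube rack and the marker pen where they are; nothing is to be picked up.

Things in the scene. Friction and masses are not known exactly. Their poses are not given: they have to be found in the camera images.
- spinner: White fixed bench spinner, 190 x 315 x 60 mm. Origin on the work surface under the centre of its flat control deck; x away from the robot at yaw 0, y towards the round grey rotor dome (centre y = 155 mm, radius 80, top 108 mm up). Deck at z = 60 mm. Four white controls (rocker, round key, square key, bar) at x, y = +-36 mm; which is in which corner varies; all have its yaw.
- rocker_raised_end (a point): On the top face of the rocker's raised end, 17 mm from its pivot towards the spinner's +x. V-shaped rocker 44 mm long (x), 24 wide, a black groove across its middle, black frame 54 x 34 mm. Off: +x end up, this point 15 mm above the deck. On: this point 9 mm above the deck, its face level, -x end up. About 4 N moves it.
- rocker (a joint): Rocker angle, rad: 0 to 0.05 at the start (off), 0.40 at the stop (on). Held by friction: it stays where it is left.
- lock_key_top (a point): Centre of the top face of the round lid-lock key, 28 mm in diameter, standing 12 mm above the deck when out, on a black frame 36 x 36 mm. Its z points up.
- lock_key (a joint): Travel of the round key, m: 0 out, 0.006 fully in (then still 6 mm above the deck). About 4 N moves it; it stays where it is left.
- release_key_top (a point): Centre of the top face of the square lid-release key, 25 x 25 mm, 12 mm above the deck, on a black frame 36 x 36 mm. Not to be pressed.
- release_key (a joint): Travel of the square key, m: 0 out, 0.006 fully in. Sprung, 1.5 to 5 N.
- spin_bar_module: Long spin bar with its black frame (25 x 66 mm), fixed on the deck; origin at deck height under the bar's centre.
- spin_bar_top (a point): Centre of the top face of the long spin bar, 15 mm (spinner's x) by 56 mm (y), 12 mm above the deck when out.
- spin_bar (a joint): Travel of the spin bar, m: 0 out, 0.006 fully down (then 6 mm above the deck). Sprung: 1.5 N to start, 5 N fully down; it comes back up when let go.
- bottle: Loose amber bottle with a red cap, diameter 52, 100 mm tall, beside the spinner on its -y side. Origin at the centre of its underside. Leave alone.
- tube_rack: Loose green microtube rack, 75 x 200 x 42 mm, tubes to 56 mm, beyond the spinner. Origin at the centre of its underside. Leave alone.
- marker: Loose marker pen lying in front of the spinner, 132 mm long (its y), 15 mm thick. Origin on its underside, 2 mm off mid-length. Leave alone.

How it is judged (in metres and radians):
On the way, in this order (a step that is already met when the one before it is completed fails the run):
1. the rocker is switched on (value of joint rocker above 0.32 rad), for 0.1 s.
2. the round lid-lock key is fully in (value of joint lock_key above 0.0042 m), for 0.1 s.
3. the spin bar is held fully down with the fingers (value of joint spin_bar above 0.0042 m and contact force between the fingers and spin_bar_module above 1.5 N), for 0.2 s.
At the end, for the whole second after the job is handed in: The rocker is on (above 0.32 of 0.40 rad), the round key is in (over 4.2 of 6 mm), the fingers hold the spin bar down (over 4.2 of 6 mm, with more than 1.5 N), the square key is out (under 2 mm), and the bottle, rack and marker are within 20 mm of where they stood (all of step 3 and value of joint rocker above 0.32 rad and value of joint lock_key above 0.0042 m and value of joint release_key below 0.002 m and distance of each of bottle, tube_rack, marker from where it was at the start of the episode below 0.02 m); the arm keeps its last pose, push and grip.
It fails at once if the round key was pressed in before the rocker was on (value of joint lock_key above 0.003 m and value of joint rocker below 0.25 rad).
It fails at once if the spin bar was pressed before the round key was in (value of joint spin_bar above 0.003 m and value of joint lock_key below 0.0035 m).
It fails at once if the square key was pressed (value of joint release_key above 0.003 m).
It fails at once if the bottle, tube rack or marker pen was moved, lifted or carried (distance of any of bottle, tube_rack, marker from where it was at the start of the episode above 0.02 m).
It also fails if it takes over 35 s, if anything falls off the work surface, if the arm or the gripper's body presses on something with over 40 N, if the wrist force passes 120 N, or if a joint passes its speed limit or range.

### The arm

A 6-joint arm with a two-finger parallel gripper is mounted at the origin on the work surface. World frame = base frame: x ahead of the robot, y to its left, z up, the work surface at z = 0. Lengths are in mm, angles in degrees, forces in N, time in s.
With the tool pointing down it reaches from about 350 to 875 mm from the base axis. Payload 15.5 kg.
Tool frame: the origin (TCP) lies between the finger pads; the fingertips stand 11 mm ahead of it and the grasp point (between the pads) lies 8 mm behind it (r.tcp_to_tips is the z of the fingertips in the tool frame, in mm); z points along the fingers, y is the direction in which the jaws open and shut (so a half turn about z gives the same grasp; the last joint's range is limited). The gripper opens to 85 mm and grips with 20 to 120 N. Pads are 22 mm wide; open, the fingers measure 114 mm over their backs; the gripper's body (76 mm by 85 mm) begins 54 mm behind the grasp point. The pads swing forward as they close: fully open they stand 13 mm farther back than shut.
Start: joints at [-71.992, 28.281, 77.091, -0, 74.628, -5.472], TCP at [249.017, -573.251, 242.277] pointing down, gripper open.
Joint ranges: [-166.48, 166.48], [-47.26, 123.95], [12.59, 153.08], [-70.14, 250.14], [6.76, 159.57], [-176.63, 176.63]. Speed limits (degrees/s): [108.29, 108.29, 147.25, 172.46, 172.46, 172.46].

### API

Orientations are given as a 3x3 rotation matrix whose columns are the frame's x, y, z axes.
In Python, from bench import r gives the robot as it stands. Calls block until the motion is done:
- r.reach(position, orientation): joint-space move of the TCP to a pose.
- r.move_l(position, attitude=None, velocity=150, force_limit=None): straight line of the TCP; attitude=None keeps the orientation; velocity is the mean speed in mm/s. With force_limit (N) it stops when the force on the tool has changed by that much, and returns True; else False.
- r.move_j(angles): joint-space move.
- r.grip(opening): opening from 0.0 (shut) to 1.0 (fully open); the grip force is fixed at half the most; returns when the fingers have stopped.
- r.wait(seconds).
- r.solve_ik(position, orientation): joint angles nearest the present ones, or None.
- r.observe(): the state.
- r.snapshot(name): name is "scene" or "top" or "wrist"; returns the picture (400x640x3 uint8, red, green, blue); there is no depth.
- r.get_calibration(name): a dict with "K" (3x3 intrinsics, pixels), "rvec" (rotation vector, rad) and "tvec" (3), from world to camera coordinates, as OpenCV has them. Camera axes: x right, y down, z forward; pixel columns grow to the right and rows downward; lengths in mm; the calibration is good to about 2 mm. The wrist camera is an equidistant fisheye: a pixel r from the principal point sees the ray r / f radians off the axis. A picture is of the moment at which its call begins: read the wrist's pose just before it. get_calibration takes no time and is no camera call; for the wrist camera it gives the pose at the moment of the call.
A pose or a line that the arm cannot do raises r.IKError and nothing moves.
- r.hand_in(): hands the job in, once; it reports no verdict.
The state is a dict: "t": time; "q": joint angles; "qvel": joint speeds; "tau": joint torques, N m; "eef_pos": TCP position; "ee_rot": TCP orientation; "force": force on the tool from outside, world axes, zero at the start; "torque": the same for the moment, N m; "gripper_width": opening from 0.0 (shut) to 1.0 (fully open).
Only numpy, scipy, OpenCV 4.12 (cv2) and the standard library are available. Lean on these libraries where they do the work, as an engineer would, in place of code of your own. Each camera call takes 0.05 s, during which the arm holds its last target.

## Working session

There is one attempt and no reset: what is moved stays moved. The work goes in short steps, each a Python script; the robot and the scene stay as the last script left them, time stands still between calls to the robot, and variables do not carry over. Pictures are saved under pics/ and viewed, and the job is handed in when it is done.

```bash
ls; mkdir -p pics; python3 - <<'E'
from bench import r
import cv2
for n in ("scene","top","wrist"):
    im=r.snapshot(n); cv2.imwrite(f"pics/{n}0.png",im[:,:,::-1])
    c=r.get_calibration(n); print(n,c["K"],c["rvec"],c["tvec"])
print(r.observe()["t"], r.tcp_to_tips)
E
```

```text
pics
scene [[363.28477723   0.         320.99447054]
 [  0.         363.28477723 197.21891253]
 [  0.           0.           1.        ]] [ 1.15032825  2.40245435 -0.94675772] [ 396.89544578 -264.02427535 1162.48352753]
top [[466.90775209   0.         330.08751875]
 [  0.         466.90775209 196.82384985]
 [  0.           0.           1.        ]] [ 2.16761093 -2.21216598  0.03758545] [ -43.51497818  569.37998614 1039.85873329]
wrist [[309.70691629   0.         314.83506334]
 [  0.         309.70691629 200.28282617]
 [  0.           0.           1.        ]] [-2.41959721  1.58905926  0.22934247] [-624.63530815  -35.23051767  380.06666264]
0.15 11.0
```

View pics/scene0.png

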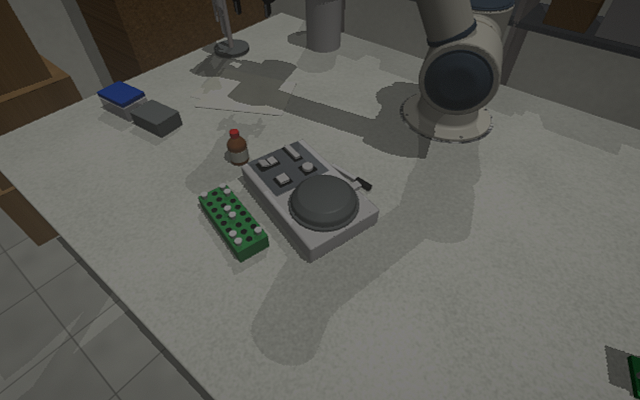

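View pics/top0.png

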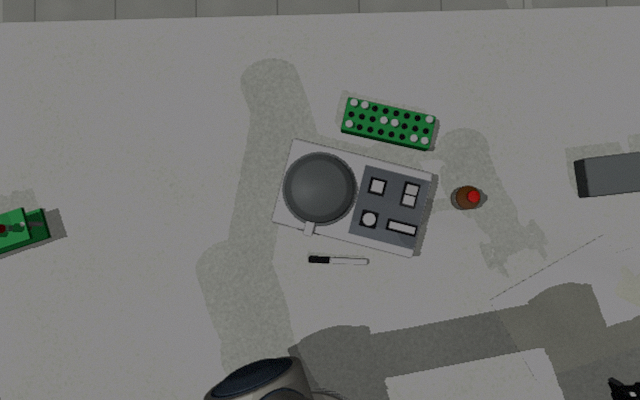

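View pics/wrist0.png

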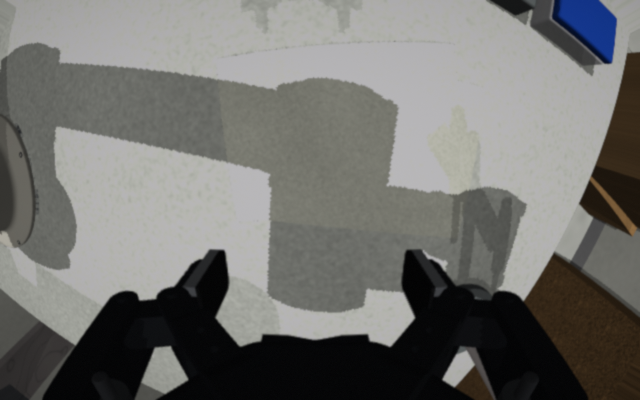

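The top view shows the square key at (377,186), rocker at (411,194), round key at (369,219), bar at (402,228), bottle at (467,197) and marker at (338,260). I'll enlarge it to measure.

```bash
cat > h.py <<'E'
import numpy as np, cv2
from bench import r
def px2w(name,uv,z,c=None):
    c=c or r.get_calibration(name)
    R,_=cv2.Rodrigues(np.array(c["rvec"],float)); t=np.array(c["tvec"],float).ravel()
    K=np.array(c["K"]); uv=np.atleast_2d(uv).astype(float)
    if name=="wrist":
        m=(uv-K[:2,2])/[K[0,0],K[1,1]]; th=np.linalg.norm(m,axis=1)
        d=np.c_[m/np.maximum(th,1e-9)[:,None]*np.sin(th)[:,None],np.cos(th)]
    else:
        d=np.c_[(uv-K[:2,2])/[K[0,0],K[1,1]],np.ones(len(uv))]
    o=-R.T@t; d=d@R
    return o+d*((z-o[2])/d[:,2])[:,None]
E
python3 - <<'E'
import cv2
from h import *
im=cv2.imread("pics/top0.png")
c=im[130:275,265:445]; c=cv2.resize(c,None,fx=4,fy=4,interpolation=cv2.INTER_CUBIC)
cv2.imwrite("pics/top0z.png",cv2.convertScaleAbs(c,alpha=1.5))
for n,p,z in (("sq",(377,186),72),("rock",(411,194),70),("round",(369,219),72),("bar",(402,228),72)): print(n,px2w("top",p,z))
E
```

```text
sq [[ 586.53369584 -156.24111729   72.        ]]
rock [[ 568.07965006 -228.29058934   70.        ]]
round [[ 516.69773705 -137.54165684   72.        ]]
bar [[ 496.25938869 -206.90945984   72.        ]]
```

View pics/top0z.png

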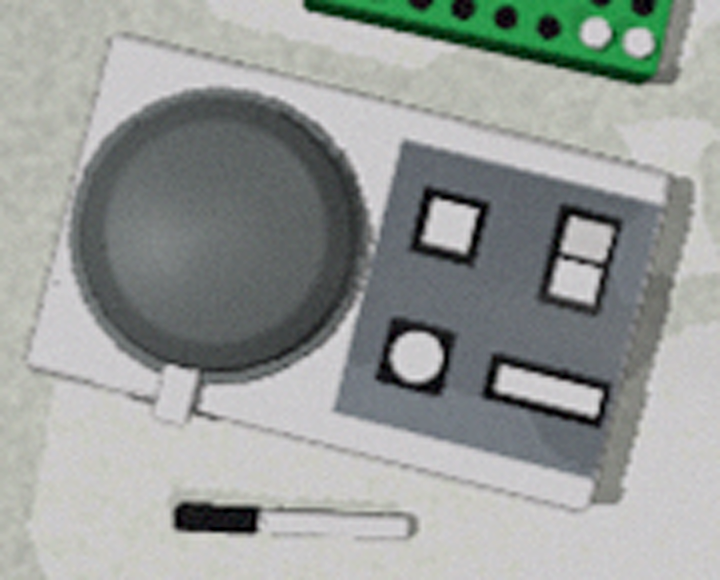

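```bash
cat >> h.py <<'E'
def fit(W,L):  # 2D rigid fit world=R L + t
    W=np.array(W)[:,:2];L=np.array(L,float)[:,:2];w=W.mean(0);l=L.mean(0)
    a=(L-l)@np.array([1,1j]); b=(W-w)@np.array([1,1j])
    yaw=np.angle(np.vdot(a,b)); c,s=np.cos(yaw),np.sin(yaw);R=np.array([[c,-s],[s,c]])
    t=w-R@l; return yaw,t,W-(L@R.T+t)
E
python3 - <<'E'
from h import *
z=np.array([(451,226),(416,357),(548,388),(582,260)])/4+[265,130]-0.375
L=[(36,36),(-36,36),(-36,-36),(36,-36)]
W=[px2w("top",p,h)[0] for p,h in zip(z,(72,72,72,68))]
yaw,t,res=fit(W,L);print(np.degrees(yaw),t,res)
o=r.observe();print(o["ee_rot"],o["q"])
c,s=np.cos(yaw),np.sin(yaw);
for sg in (1,-1):
    y=sg*np.array([-s,c,0]);zz=np.array([0,0,-1]);R=np.c_[np.cross(y,zz),y,zz]
    for P in ((36+17,-36),(-36,36),(-36,-36)):
        p=t+np.array([[c,-s],[s,c]])@P
        print(sg,p,r.solve_ik([*p,200],R))
E
```

```text
-15.766646346550123 [ 542.32396067 -181.67268504] [[-0.5012275  -0.22272979]
 [-0.48170383  0.49223452]
 [ 1.28518358  0.33993278]
 [-0.30225226 -0.60943751]]
[[ 9.17194775e-01  3.98439045e-01 -2.69334358e-04]
 [ 3.98439124e-01 -9.17194375e-01  8.62265660e-04]
 [ 9.65283480e-05 -8.98178903e-04 -9.99999592e-01]] [-7.19923722e+01  2.83051777e+01  7.71180347e+01  6.19337746e-04
  7.46285424e+01 -5.47317607e+00]
1 [ 583.54798403 -230.71939643] [-2.70226776e+01  3.08164467e+01  7.96451270e+01 -2.54444375e-14
  6.95384263e+01 -1.01256031e+02]
1 [ 517.46033498 -137.24521474] [-2.12463719e+01  2.38766394e+01  9.28191366e+01 -2.54444375e-14
  6.33042240e+01 -9.54797256e+01]
1 [ 497.89649037 -206.53631074] [-2.88776056e+01  2.41500005e+01  9.23176380e+01 -2.54444375e-14
  6.35323615e+01 -1.03110959e+02]
-1 [ 583.54798403 -230.71939643] [-2.70226776e+01  3.08164467e+01  7.96451270e+01 -2.54444375e-14
  6.95384263e+01  7.87439688e+01]
-1 [ 517.46033498 -137.24521474] [-2.12463719e+01  2.38766394e+01  9.28191366e+01 -2.54444375e-14
  6.33042240e+01  8.45202744e+01]
-1 [ 497.89649037 -206.53631074] [-2.88776056e+01  2.41500005e+01  9.23176380e+01 -2.54444375e-14
  6.35323615e+01  7.68890408e+01]
```

```bash
cat >> h.py <<'E'
def Rtool(yaw):
    c,s=np.cos(yaw),np.sin(yaw); y=-np.array([-s,c,0]);z=np.array([0,0,-1.]);return np.c_[np.cross(y,z),y,z]
def loc(yaw,t,P):
    c,s=np.cos(yaw),np.sin(yaw); return np.array(t)+np.array([[c,-s],[s,c]])@P
E
python3 - <<'E'
from h import *
yaw=np.radians(-15.77);t=[542.32,-181.67]
p=loc(yaw,t,(36+17,-36))
r.reach([*p,220],Rtool(yaw)); r.grip(0.0); print(r.observe()["t"])
c=r.get_calibration("wrist"); import pickle; pickle.dump(c,open("c1.pkl","wb"))
im=r.snapshot("wrist"); cv2.imwrite("pics/wrist1.png",im[:,:,::-1])
R,_=cv2.Rodrigues(np.array(c["rvec"]));print(-R.T@np.array(c["tvec"]).ravel(),R[2]);o=r.observe();print(o["t"],o["eef_pos"],o["gripper_width"],o["force"])
cv2.imwrite("pics/top1.png",r.snapshot("top")[:,:,::-1])
E
```

```text
2.6667
[ 653.18298646 -249.72123434  352.22596142] [-0.27078846  0.0757583  -0.95965321]
2.7167 [ 583.56979026 -230.70082403  220.02669584] 0.0019890364490282963 [-0.77116322  0.91630425  0.32152127]
```

View pics/wrist1.png

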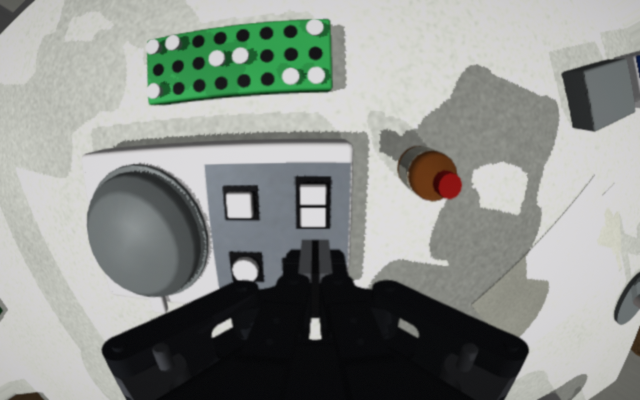

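```bash
python3 - <<'E'
import cv2
im=cv2.imread("pics/wrist1.png")
c=im[150:300,190:370]; c=cv2.resize(c,None,fx=4,fy=4,interpolation=cv2.INTER_CUBIC)
cv2.imwrite("pics/wrist1z.png",cv2.convertScaleAbs(c,alpha=1.2))
E
```

```text
(no output)
```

View pics/wrist1z.png

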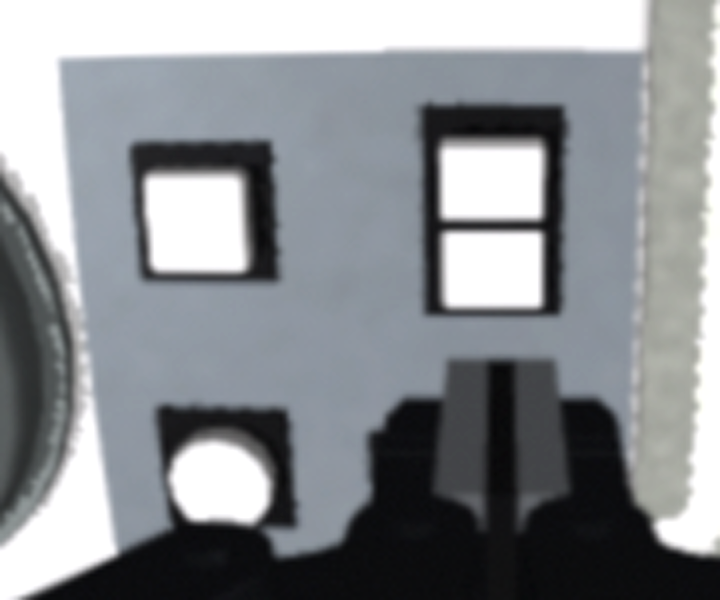

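```bash
python3 - <<'E'
from h import *
import pickle; c=pickle.load(open("c1.pkl","rb"))
Z=lambda a:np.array(a)/4+[190,150]-0.375
for zf in (60,63):
  # image up=+x, left=+y
  px=[(131,143),(272,141),(280,279),(143,281),(420,104),(566,106),(560,314),(426,315),(157,408),(290,408),(297,526)]
  L=[(54,54),(54,18),(18,18),(18,54),(63,-19),(63,-53),(9,-53),(9,-19),(-18,54),(-18,18),(-54,18)]
  W=px2w("wrist",Z(px),zf,c); yaw,t,res=fit(W,L); print(zf,np.degrees(yaw),t);print(res.round(1).tolist())
W=px2w("wrist",Z([(500,360)]),220-11,c);print("tip mid front edge",W)
# key-top check sq centre
print(px2w("wrist",Z([(195,224)]),72,c), loc(yaw,t,(36,36)))
# spinner outline via top: deck corners z=60
pt=np.array([(403,141),(660,204),(598,470),(337,410)])/4+[265,130]-.375
print(px2w("top",pt,60).mean(0))
E
```

```text
60 -15.738155745249957 [ 543.99093116 -179.54908898]
[[0.3, 0.2], [0.4, -0.1], [0.4, -0.2], [-0.3, 0.4], [0.4, 0.3], [-0.5, -0.7], [0.1, -0.0], [-0.1, -0.0], [-0.6, 0.4], [0.1, -0.5], [-0.2, 0.3]]
63 -15.73815574524996 [ 544.91125599 -180.30020183]
[[-0.2, -0.1], [-0.0, -0.1], [0.4, -0.3], [-0.4, -0.1], [0.0, 0.6], [-0.7, 0.0], [0.3, 0.5], [0.0, 0.2], [-0.4, -0.2], [0.4, -0.7], [0.5, 0.0]]
tip mid front edge [[ 592.94598933 -232.67934231  209.        ]]
[[ 589.14432389 -154.98538984   72.        ]] [ 589.32635724 -155.41448743]
[ 543.57948652 -182.97752193   60.        ]
```

```bash
python3 - <<'E'
from h import *
yaw=np.radians(-15.75);t=[544.,-181.];R=Rtool(yaw)
p=loc(yaw,t,(36+18,-36))
r.move_l([*p,100],R); f0=np.array(r.observe()["force"])
s=r.move_l([*p,77],velocity=20,force_limit=14); o=r.observe()
print(s,o["t"],np.round(o["eef_pos"],1),np.array(o["force"])-f0)
r.wait(.15)
r.move_l([*p,135]); 
p=loc(yaw,t,(20+36,-36+0)); 
c=r.get_calibration("wrist"); cv2.imwrite("pics/wrist2.png",r.snapshot("wrist")[:,:,::-1])
cv2.imwrite("pics/scene2.png",r.snapshot("scene")[:,:,::-1])
print(r.observe()["t"])
im=cv2.imread("pics/scene2.png")[125:265,220:400]; cv2.imwrite("pics/scene2z.png",cv2.resize(im,None,fx=4,fy=4,interpolation=cv2.INTER_CUBIC))
E
```

```text
True 4.675 [ 587.4 -230.8   80. ] [-1.84192649  0.48085642  8.87397112]
5.4417
```

View pics/wrist2.png

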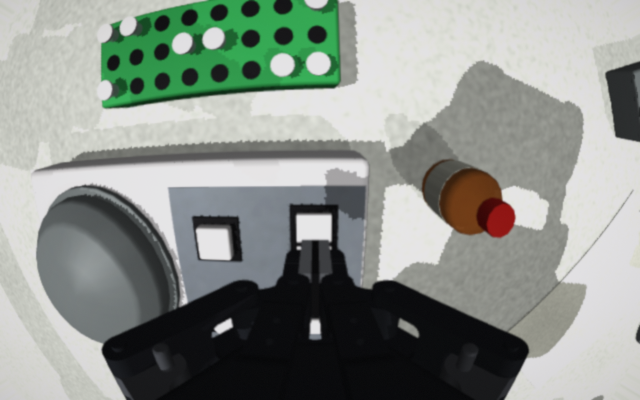

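View pics/scene2z.png

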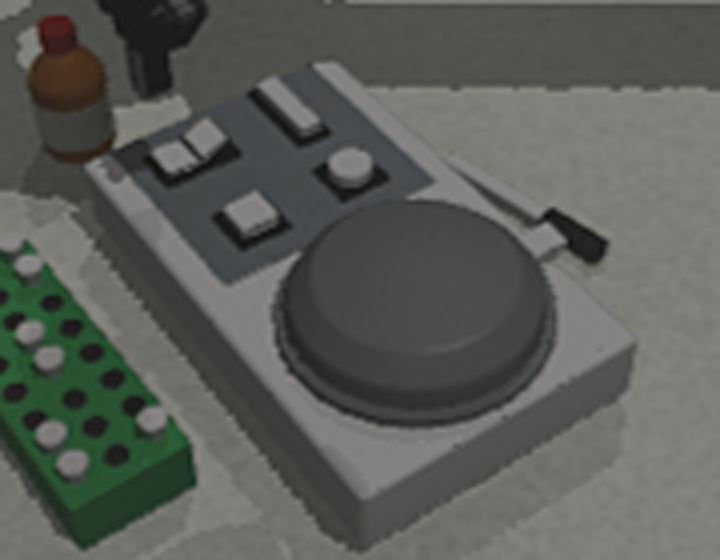

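```bash
python3 - <<'E'
import cv2,numpy as np
f=lambda n:cv2.resize(cv2.imread(n)[145:180,245:305],None,fx=8,fy=8,interpolation=cv2.INTER_CUBIC)
cv2.imwrite("pics/cmp.png",cv2.convertScaleAbs(np.vstack([f("pics/scene0.png"),f("pics/scene2.png")]),alpha=1.4))
E
```

```text
(no output)
```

View pics/cmp.png

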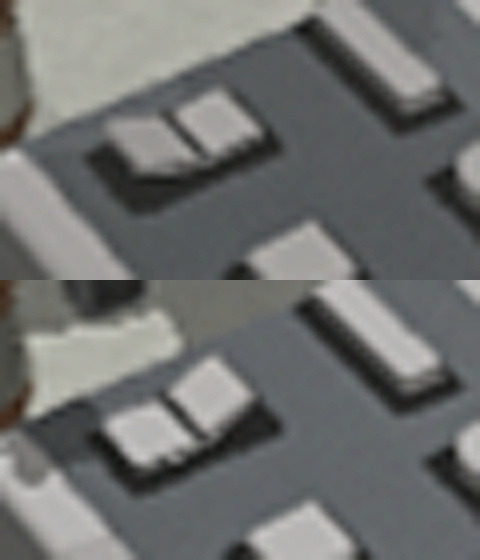

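The rocker is on: in the comparison, the near +x half at (150,435) is now level and the -x half is up. The tips stopped at exactly z=69. Next is the round key.

```bash
python3 - <<'E'
from h import *
yaw=np.radians(-15.75);t=[544.,-181.];R=Rtool(yaw)
p=loc(yaw,t,(-36,34))
r.move_l([*p,135],R); r.move_l([*p,92]); f0=np.array(r.observe()["force"])
s=r.move_l([*p,75],velocity=20,force_limit=14); o=r.observe()
print(s,o["t"],np.round(o["eef_pos"],1),np.array(o["force"])-f0)
r.wait(.15)
r.move_l([*p,115])
cv2.imwrite("pics/scene3.png",r.snapshot("scene")[:,:,::-1]); print(r.observe()["t"])
f=lambda n:cv2.resize(cv2.imread(n)[135:195,240:330],None,fx=5,fy=5,interpolation=cv2.INTER_CUBIC)
cv2.imwrite("pics/cmp2.png",cv2.convertScaleAbs(np.vstack([f("pics/scene2.png"),f("pics/scene3.png")]),alpha=1.4))
E
```

```text
True 7.525 [ 518.8 -138.6   76.7] [-2.39051893  0.03243153 12.55713192]
8.1333
```

View pics/cmp2.png

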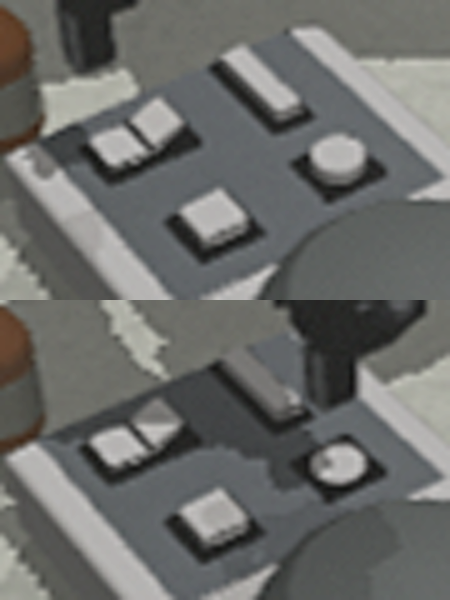

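The round key at (340,460) now sits low, and its tips stopped at z=65.7, fully in. Next is the spin bar.

```bash
python3 - <<'E'
from h import *
yaw=np.radians(-15.75);t=[544.,-181.];R=Rtool(yaw)
p=loc(yaw,t,(-36,-36))
r.move_l([*p,115],R); r.move_l([*p,92]); f0=np.array(r.observe()["force"])
s=r.move_l([*p,75],velocity=20,force_limit=14); o=r.observe()
print(s,o["t"],np.round(o["eef_pos"],1),np.array(o["force"])-f0)
for _ in range(3):
    r.wait(.3);o=r.observe();print(np.round(o["eef_pos"],2),np.array(o["force"])-f0)
cv2.imwrite("pics/scene4.png",r.snapshot("scene")[:,:,::-1]);cv2.imwrite("pics/top4.png",r.snapshot("top")[:,:,::-1]); print(r.observe()["t"])
f=lambda n:cv2.resize(cv2.imread(n)[115:205,200:330],None,fx=5,fy=5,interpolation=cv2.INTER_CUBIC)
cv2.imwrite("pics/scene4z.png",cv2.convertScaleAbs(f("pics/scene4.png"),alpha=1.4))
E
```

```text
True 9.7917 [ 499.7 -206.    76.9] [-1.9196654   1.89047024 15.08604275]
[ 499.73 -205.95   76.86] [-2.11565947  1.20286076 14.4473659 ]
[ 499.74 -205.95   76.87] [-1.49230299  1.54989821 15.39061909]
[ 499.74 -205.96   76.86] [-1.74094511  1.4379122  14.96524166]
10.7917
```

View pics/scene4z.png

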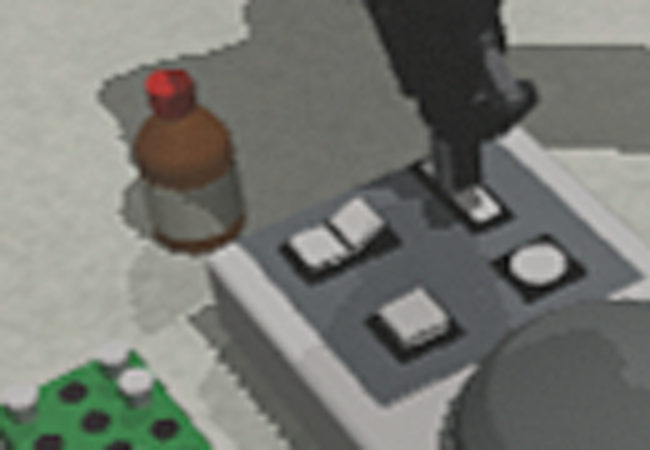

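View pics/top4.png

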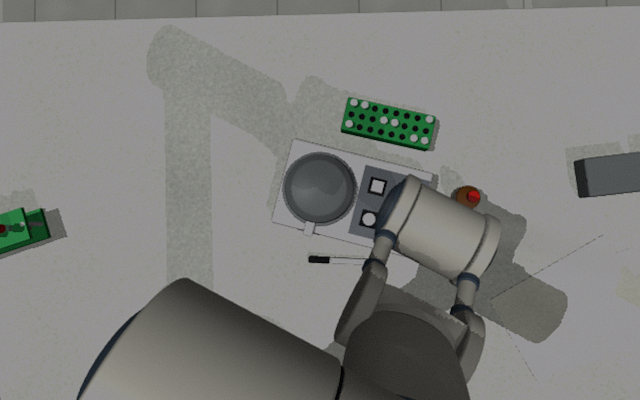

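The fingers are on the bar, with its end at (480,205) down in the frame. The force holds at about 15 N with the tips at z=65.9. The rocker is on, the round key is in at (540,262) and the square key is out at (415,315). The bottle, rack and marker are where they were in the first top picture.

```bash
python3 - <<'E'
from bench import r
o=r.observe();print(o["t"],o["force"]);print(r.hand_in())
E
```

```text
10.7917 [-2.66121061  1.72183803 13.48050252]
the job is handed in; nothing more can be done
None
```

The rocker is switched on, the round lid-lock key is fully in, and the job was handed in at 10.8 s with the shut fingers still holding the spin bar down. Hand-in returned no verdict.

- **Rocker:** the fingertips stopped 9 mm above the deck, the "on" height. The scene picture shows its near end level and its far end raised.
- **Round key:** the fingertips stopped 5.7 mm above the deck, and the picture shows the key staying down.
- **Spin bar:** the fingertips are 5.9 mm above the deck, and the force held steady at about 15 N for 1 s before hand-in.
- **Left alone:** in the last pictures the square key is out. The bottle, rack and marker look unmoved, though I judged that by eye and the arm hides part of the marker.

The top and wrist cameras differed by 2–4 mm on the spinner's position. I used a value between them, which was well within what the presses needed. No check failed.

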